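# Lock the red profile template into the plaster-turning jig

## Robot

A 6-joint arm with a two-finger parallel gripper is mounted at the origin on the work surface. World frame = base frame: x ahead of the robot, y to its left, z up, the work surface at z = 0. Lengths are in m, angles in rad, forces in N, time in s.
With the tool pointing down it reaches from about 0.3 to 0.775 m from the base axis. Payload 14.6 kg.
Tool frame: the origin (TCP) lies on the centre line of the jaws, within the pads' length; the fingertips stand 19 mm ahead of it and the grasp point (between the pads) is the TCP; z points along the fingers, y is the line along which they close (so a half turn about z gives the same grasp; the last joint's range is limited). The gripper opens to 94 mm and grips with 3 to 60 N. Pads are 16 mm wide; open, the fingers measure 119 mm over their backs; the gripper's body (75 mm by 177 mm) begins 78 mm behind the grasp point.
Start: joints at [1.192, 0.3, 1.521, -0, 1.321, -0.067], TCP at [0.169, 0.523, 0.224] pointing down, gripper open.
Joint ranges: [-3.03, 3.03], [-0.79, 2.21], [0.23, 2.52], [-1.04, 4.18], [0, 3.07], [-2.55, 2.55]. Speed limits (rad/s): [2.22, 2.22, 2.57, 3.14, 3.14, 3.14].

## Interface

Orientations are given as [roll, pitch, yaw] about the fixed x, y, z axes, in that order (R = Rz(yaw) Ry(pitch) Rx(roll)).
In Python, from station import get_obs, camera, workorder gives the robot as it stands.
- The arm moves only by the tool play_rows, never from a script. Its argument "motion" is a list that holds one entry, the list of rows, each a list of 7 numbers: the shift along the tool's x, y, z as a fraction of full scale, then the turn, a rotation vector about the tool's x, y, z as a fraction of full scale, then the opening, from -1 (shut) to 1 (fully open). In form: [[[x, y, z, ax, ay, az, grip], ...]]. A call has 1 to 10 rows; each row is the pose to reach, as a shift and turn from the pose commanded when the call began, along the tool's axes at that moment, turning the shorter way round; what a row does not reach only later rows make up. Full scale, the value 1, is 0.25 m for a shift and 2 pi rad for a turn. A row lasts 1/10 s, in which the tool goes at most 50 mm and 8.59 degrees, less where a joint would pass 70% of its speed; a pose out of reach is approached as far as the arm can. A call with a number of a shift or a turn outside -1 to 1 is refused whole. A call with a gripper value outside its range is refused whole. The fingers move at their own pace and stop on an object; "grip_force" is the grip in N (left out, the last holds). Time passes only in rows, so rows that repeat a pose let the fingers close. It gives the time, the measured TCP pose, the force, the opening and the grip force at its end, in the units of the state.
- get_obs(): the state, without advancing time (a new reading comes with each control period).
- camera(name): name is "scene" or "side" or "wrist"; returns a dict with "frame" (480x640x3 uint8, red, green, blue), "z_map" (480x640 float32, m along the optical axis (not along the pixel's ray), 0 where there is no reading), "camera_matrix" (3x3 intrinsics, pixels), "T" (4x4, takes a point from camera to world coordinates); the wrist camera has in their place "T_tool_cam" (4x4, takes a point from camera to tool coordinates, whose origin is the TCP and whose axes are the flange's). Camera axes: x right, y up, looking along -z (the intrinsics and any distortion apply to the point x, -y, -z); pixel columns grow to the right and rows downward; lengths in m; the calibration is good to about 2 mm. The wrist camera is an equidistant fisheye: a pixel r from the principal point sees the ray r / f radians off the axis. A picture is of the moment at which its call begins: read the wrist's pose just before it.
- workorder.hand_in(): hands the job in; it is judged then, once.
The state is a dict: "time_s": time; "qpos": joint angles; "joint_vel": joint speeds; "tau": joint torques, N m; "ee_pos": TCP position; "eef_rot": TCP orientation; "force": force on the tool from outside, world axes, zero at the start; "moment": the same for the moment, N m; "grip_width": finger opening in m; "grip_force": force on a finger pad.
Only numpy, scipy, OpenCV 4.12 (cv2) and the standard library are available. Lean on these libraries where they do the work, as an engineer would, in place of code of your own. Each camera call takes 0.05 s, during which the arm holds its last target. There are 200 camera calls.

## Task

Fit the template with the red wooden grip in the turning jig: lift it out of the rack and slide it edgewise down into the holder's slot until fully home, profiled edge towards the plaster blank. Then turn the knurled lock collar clockwise until you feel the jaw bite, take a fresh grip and throw it over centre, so that its red pointer stays on the red locked mark when you let go. Leave the other template, the finial and the brush where they are.

Things in the scene. Friction and masses are not known exactly. Their poses are not given: they have to be found in the camera images.
- jig: Fixed green-bedded plaster-turning jig: template holder, lock collar beside it, steel wheel 176 mm across with a white plaster blank (top 112 mm above the bench). Origin on the bench under the slot's centre; x along the slot towards the wheel (wheel axis at x=125 mm), y across the slot, z up. Collar axis at x=-15, y=-90 mm. Only a fitted template (131 mm) and the blank stand above the collar.
- slot_mouth (a point): Centre of the holder's slot mouth, 60 mm above the bench; axes as the jig's. Mouth has 1.5 mm 45-degree chamfers. Slot: x=-22 to +22 mm between cheeks with flat tops (60 mm up, to x=-34 and +34), floor 25 mm above the bench, fixed jaw face at y=+4 mm, sliding jaw face at y=-4 mm when the collar is at 0.
- collar (a joint): Collar angle, rad: 0 = open, grows clockwise seen from above; locked mark and stop at 2.4. Starts at 0.15 to 0.55; turns easily (0.2 N m) at first. From about 0.95 the jaw squeezes the template: torque climbs to about 0.5 N m near 1.5 and, let go there, the collar springs back towards 1. Dead centre is at 2.1; beyond it the collar turns lightly to its mark and stays.
- collar_top (a point): Centre of the collar's top face, 68 mm above the bench. Collar: round knurled aluminium, 52 mm diameter, 42 to 68 mm above the bench, with a red pointer stripe; a steel stud cap (18 mm across, 6 mm high) stands in its middle. White dial plate below it (82 mm across, top 40 mm up) has the broad red locked mark on the jig's -y side and a thin black open mark.
- jaw: Brass sliding jaw on the slot's -y side, driven by a rod from the collar. Its origin is 25 mm above the bench under the slot's centre when the collar is at 0 and moves towards the jig's +y by 3.5*(cos(angle-2.1)+0.505) mm (slot 8.1 mm wide at collar angle 0, 7.6 at 0.15, 6.3 at 0.55); it presses the 5 mm template against the fixed jaw.
- red_template: Loose grey metal template, 5 mm thick, about 0.22 kg, upright in either rack place. Origin: middle of its foot; x towards the profiled edge, y through the thickness, z up. Tang x=-20 to 20 mm, 32 mm long, lowest 6 mm narrowed to 36 x 4 mm; shoulders above it x=-32 to 32 mm; top at z=103 mm. Fully home, the shoulders rest on the cheeks and the foot is 28 mm above the bench.
- red_template_grip (a point): In the red wooden grip, 91 mm above the template's foot, x=0; axes as the template's. The grip is 14 mm thick in y and spans x=-32 to 20, z=79 to 103 mm of the template.
- red_template_edge (a point): Lower corner of the red template's profiled edge: x=32, z=37 mm from its foot.
- plain_template: The other template, same sizes but with a plain pale wooden grip and another profile, in the other rack place; to be left alone. Origin at its foot.
- rack: Fixed wooden rack, 80 x 110 mm, origin under its centre on the bench. Two slots along its x at y=-30 and y=+30 mm, each 7 mm wide between walls 60 mm long; slot floor 12 mm, wall tops 40 mm above the bench. Templates stand in them with their x along the rack's x.
- finial: Loose white plaster finial, 60 mm across, 104 mm tall, origin at its foot; to be left alone.
- brush: Loose brush 190 mm long lying on the bench; to be left alone.

How it is judged:
On the way, in this order (a step that is already met when the one before it is completed fails the run):
1. the red template stands fully home in the slot (z of red_template in the frame of jig below 0.031 m and horizontal distance between red_template and slot_mouth below 0.006 m and x of red_template_edge in the frame of jig above 0.025 m), for 0.2 s.
2. the collar is at its locked mark (value of joint collar above 2.25 rad), for 0.2 s.
At the end, for the whole second after the job is handed in: Red template fully home in the slot (foot within 3 mm of seated height, 6 mm of slot centre, 0.07 rad of upright, profiled edge to the blank), clamped by the jaw with over 20 N and at rest; collar let go and staying at its mark (2.25 rad or more; mark and stop 2.4) (all of step 1 and value of joint collar above 2.25 rad and angle between red_template's own z axis and vertical below 0.07 rad and contact force between jaw and red_template above 20 N and linear speed of red_template below 0.02 m/s); the robot touches nothing.
It fails at once if the other template is pulled out, shifted or knocked over (distance of plain_template from where it was at the start of the episode above 0.015 m or angle between plain_template's own z axis and vertical above 0.35 rad).
It fails at once if the finial is shifted or tipped (distance of finial from where it was at the start of the episode above 0.02 m or angle between finial's own z axis and vertical above 0.3 rad).
It fails at once if the brush is shifted (distance of brush from where it was at the start of the episode above 0.03 m).
It also fails if it takes over 64 s, if anything falls off the work surface, if the arm or the gripper's body presses on something with over 40 N, if the wrist force passes 120 N, or if a joint passes its speed limit or range.

## Working session

There is one attempt and no reset: what is moved stays moved. The work goes in short steps, Python scripts to look and compute and a tool call to move; the robot and the scene stay as the last step left them, time stands still between calls to the robot, and variables do not carry over. Pictures are saved under pics/ and viewed, at most 10 in all, crops included, and the job is handed in when it is done.

Besides the shell and the picture viewer there is one more tool, called after ">>>" as name(argument=value, ...) on one line, values as JSON. play_rows: Moves the arm, as the interface text tells. Its arguments: {"type":"object","properties":{"motion":{"type":"array"},"grip_force":{"type":"number"}},"required":["motion"]}

```bash
ls; mkdir -p pics; python3 - <<'E'
from station import get_obs, camera
import cv2,numpy as np
o=get_obs();print({k:np.round(v,3).tolist() for k,v in o.items()})
for n in ["scene","side"]:
    c=camera(n);np.savez(n+'.npz',**c)
    cv2.imwrite(f'pics/{n}0.png',c['frame'][:,:,::-1]);print(n,c['camera_matrix'],c['T'].round(3))
E
```

```text
pics
{'time_s': 0.0, 'qpos': [1.192, 0.3, 1.522, -0.0, 1.321, -0.067], 'joint_vel': [0.0, -0.001, 0.0, 0.002, -0.001, -0.002], 'tau': [-0.0, -53.18, -35.272, 0.071, 0.025, -0.0], 'ee_pos': [0.169, 0.523, 0.224], 'eef_rot': [-3.14, -0.0, 2.83], 'force': [0.874, -0.627, -0.298], 'moment': [0.048, -0.021, -0.009], 'grip_force': 0.0, 'grip_width': 0.094}
scene [[456.42993182   0.         328.77755354]
 [  0.         456.42993182 246.35391387]
 [  0.           0.           1.        ]] [[ 0.797 -0.342  0.497  0.888]
 [ 0.603  0.48  -0.637 -0.562]
 [-0.021  0.808  0.589  0.462]
 [ 0.     0.     0.     1.   ]]
side [[505.27236858   0.         321.64148708]
 [  0.         505.27236858 244.5301498 ]
 [  0.           0.           1.        ]] [[-0.852  0.373 -0.367  0.235]
 [-0.523 -0.629  0.576  0.399]
 [-0.016  0.682  0.731  0.763]
 [ 0.     0.     0.     1.   ]]
```

View pics/scene0.png

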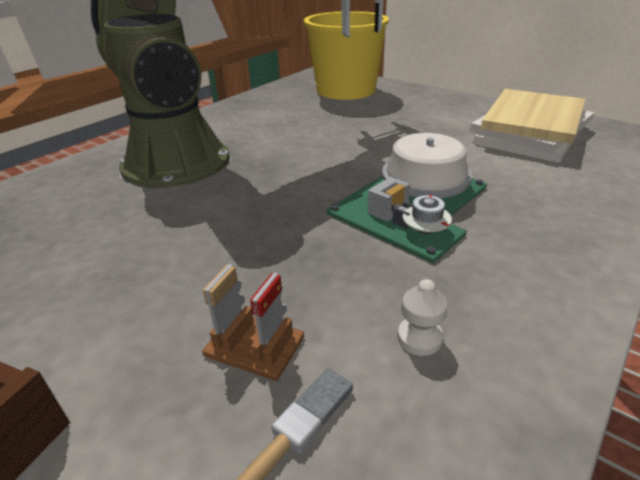

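View pics/side0.png

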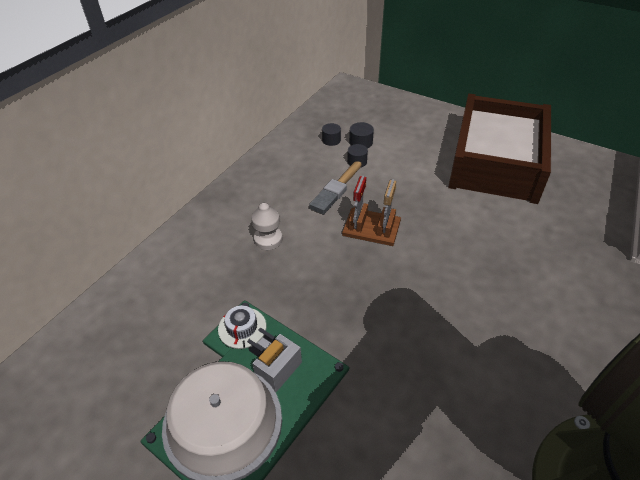

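The scene view shows the red-grip template at (267,292), the rack around (255,345), the collar at (428,207) and the holder at (390,198). The side view has red grip at (360,188), collar at (240,320) and holder at (278,355). Next I'll measure from the depth maps.

```bash
cat > h.py <<'E'
import numpy as np,cv2
def cloud(c,T=None):
    K=c['camera_matrix'];z=c['z_map'].astype(float);v,u=np.mgrid[:480,:640]
    P=np.stack([(u-K[0,2])/K[0,0]*z,-(v-K[1,2])/K[1,1]*z,-z],-1)
    T=c['T'] if T is None else T
    W=P@T[:3,:3].T+T[:3,3]; W[z==0]=np.nan
    return W
def circ(p):
    A=np.c_[2*p,np.ones(len(p))];s=np.linalg.lstsq(A,(p**2).sum(1),rcond=None)[0]
    return s[:2],np.sqrt(s[2]+s[0]**2+s[1]**2)
E
python3 - <<'E'
from h import *
for n in ["scene","side"]:
    c=np.load(n+'.npz');W=cloud(c);f=c['frame'];hsv=cv2.cvtColor(f,cv2.COLOR_RGB2HSV)
    H,S,V=[hsv[...,i].astype(int) for i in range(3)]
    print(n)
    pix=dict(scene=dict(redtop=(267,285),rack=(235,355),blank=(450,150),cap=(428,201),holder=(383,190),fin=(427,285),bench=(150,300),brush=(330,390)),
             side=dict(redtop=(361,182),rack=(375,237),blank=(190,400),cap=(240,316),holder=(285,352),fin=(264,207),bench=(420,300),brush=(325,198)))[n]
    for k,(u,v) in pix.items(): print(k,W[v,u].round(4))
    z=W[...,2]
    red=((H<6)|(H>174))&(S>150)&(V>90)&(z>.07)&(z<.13)
    p=W[red];print('red',len(p),p.mean(0).round(4),p.min(0).round(4),p.max(0).round(4))
    b=W[pix['blank'][1],pix['blank'][0]]
    near=np.linalg.norm(W[...,:2]-b[:2],axis=-1)<.16
    m=near&(abs(z-.112)<.004);p=W[m]
    h=cv2.convexHull(p[:,:2].astype(np.float32))[:,0];print('blanktop',circ(h.astype(float)),len(p))
    cp=W[pix['cap'][1],pix['cap'][0]]
    near=np.linalg.norm(W[...,:2]-cp[:2],axis=-1)<.05
    for zz in(.074,.068,.04):
        p=W[near&(abs(z-zz)<.0025)]
        if len(p)>5:
            h=cv2.convexHull(p[:,:2].astype(np.float32))[:,0];print('collar z',zz,circ(h.astype(float)),len(p),p.mean(0).round(4))
    hp=W[pix['holder'][1],pix['holder'][0]]
    near=np.linalg.norm(W[...,:2]-hp[:2],axis=-1)<.06
    p=W[near&(abs(z-.06)<.003)&(S<60)];print('holdertop',cv2.minAreaRect(p[:,:2].astype(np.float32)*1000),p.mean(0).round(4))
    # rack base: brown
    rp=W[pix['rack'][1],pix['rack'][0]]
    near=np.linalg.norm(W[...,:2]-rp[:2],axis=-1)<.16
    p=W[near&(H<20)&(S>90)&(z>.004)&(z<.045)];print('rack',cv2.minAreaRect(p[:,:2].astype(np.float32)*1000),len(p))
E
```

```text
scene
redtop [ 0.5823 -0.2889  0.1148]
rack [ 0.5512 -0.3303  0.0107]
blank [0.5828 0.2046 0.1002]
cap [0.6161 0.0577 0.0721]
holder [0.5215 0.0708 0.0568]
fin [ 0.7247 -0.1625  0.0978]
bench [ 0.3615 -0.3263 -0.0004]
brush [ 0.6841 -0.3056  0.0185]
red 166 [ 0.5888 -0.2991  0.1108] [ 0.5795 -0.3186  0.093 ] [ 0.5948 -0.2676  0.1152]
blanktop (array([0.53871371, 0.20742461]), np.float64(0.007153466359986623)) 28
collar z 0.074 (array([0.61543678, 0.05979684]), np.float64(0.008003472979389295)) 38 [0.6156 0.0597 0.0726]
collar z 0.068 (array([0.61569038, 0.06048365]), np.float64(0.025870262251697928)) 346 [0.617  0.0576 0.0674]
collar z 0.04 (array([0.61202146, 0.06141625]), np.float64(0.043426059798731)) 532 [0.6187 0.048  0.0393]
holdertop ((525.22509765625, 83.341552734375), (69.89743041992188, 44.58462905883789), 85.2060546875) [0.5205 0.0817 0.0588]
rack ((611.038330078125, -329.5302734375), (128.89402770996094, 214.1509552001953), 62.323551177978516) 4437
side
redtop [ 0.5815 -0.2953  0.1146]
rack [ 0.5283 -0.2663  0.0117]
blank [0.5713 0.2246 0.0975]
cap [0.614  0.0615 0.0699]

[... 159 characters left out ...]
0.5695 -0.314   0.0945] [ 0.5929 -0.264   0.1156]
blanktop (array([0.53791997, 0.20910046]), np.float64(0.007250764200033385)) 84
collar z 0.074 (array([0.61463236, 0.06277428]), np.float64(0.007073430382312773)) 36 [0.6148 0.0621 0.0727]
collar z 0.068 (array([0.61530969, 0.06255079]), np.float64(0.025336094178386694)) 409 [0.6143 0.0639 0.067 ]
collar z 0.04 (array([0.61098052, 0.0631175 ]), np.float64(0.042881544234553905)) 535 [0.6023 0.0716 0.039 ]
holdertop ((524.1726684570312, 85.49745178222656), (68.72977447509766, 45.33592224121094), 85.3953628540039) [0.5191 0.0865 0.0584]
rack ((552.9063720703125, -296.98492431640625), (110.3995361328125, 82.1487045288086), 14.81644058227539) 1380
```

>>> play_rows(motion=[[[-0.43, -0.43, -0.05, 0, 0, 0, 0], [-0.86, -0.86, -0.1, 0, 0, 0, 0], [-0.86, -0.86, -0.1, 0, 0, 0, 0], [-0.86, -0.86, -0.1, 0, 0, 0, 0], [-0.86, -0.86, -0.1, 0, 0, 0, 0], [-0.86, -0.86, -0.1, 0, 0, 0, 0], [-0.86, -0.86, -0.1, 0, 0, 0, 0], [-0.86, -0.86, -0.1, 0, 0, 0, 0]]])

```text
time_s: 0.9
ee_pos: [0.3078, 0.2522, 0.2495]
eef_rot: [3.141, 0.0, 2.827]
force: [0.1, 0.3, -0.3]
grip_width: 0.047
grip_force: 0.0
```

>>> play_rows(motion=[[[-0.86, -0.86, -0.1, 0, 0, 0, 0], [-0.86, -0.86, -0.1, 0, 0, 0, 0], [-0.86, -0.86, -0.1, 0, 0, 0, 0], [-0.86, -0.86, -0.1, 0, 0, 0, 0], [-0.86, -0.86, -0.1, 0, 0, 0, 0], [-0.86, -0.86, -0.1, 0, 0, 0, 0], [-0.86, -0.86, -0.1, 0, 0, 0, 0], [-0.86, -0.86, -0.1, 0, 0, 0, 0]]])

```text
time_s: 1.7
ee_pos: [0.4465, -0.0172, 0.2737]
eef_rot: [-3.142, -0.001, 2.829]
force: [-0.7, -0.3, 0.7]
grip_width: 0.0466
grip_force: 0.0
```

>>> play_rows(motion=[[[-0.86, -0.86, 0, 0, 0, 0.159, 0], [-0.86, -0.86, 0, 0, 0, 0.159, 0], [-0.86, -0.86, 0, 0, 0, 0.159, 0], [-0.86, -0.86, 0, 0, 0, 0.159, 0], [-0.86, -0.86, 0, 0, 0, 0.159, 0], [-0.86, -0.86, 0, 0, 0, 0.159, 0], [-0.86, -0.86, 0, 0, 0, 0.159, 0], [-0.86, -0.86, 0, 0, 0, 0.159, 0], [-0.86, -0.86, 0, 0, 0, 0.159, 0]]])

```text
time_s: 2.6
ee_pos: [0.5854, -0.2858, 0.2744]
eef_rot: [-3.141, -0.001, 1.836]
force: [0.2, -0.5, 1.1]
grip_width: 0.0471
grip_force: 0.0
```

```bash
python3 - <<'E'
from station import get_obs, camera
import cv2,numpy as np
o=get_obs();c=camera('wrist');np.savez('wrist1.npz',p=o['ee_pos'],r=o['eef_rot'],**c)
print(c['camera_matrix'],c['T_tool_cam'].round(4),{k:v.shape for k,v in c.items()})
cv2.imwrite('pics/w1.png',c['frame'][:,:,::-1])
E
```

```text
[[371.64829954   0.         322.07317781]
 [  0.         371.64829954 239.90630071]
 [  0.           0.           1.        ]] [[ 9.000e-04  9.599e-01  2.805e-01  8.190e-02]
 [ 1.000e+00 -1.100e-03  5.000e-04  9.000e-04]
 [ 8.000e-04  2.805e-01 -9.599e-01 -1.604e-01]
 [ 0.000e+00  0.000e+00  0.000e+00  1.000e+00]] {'frame': (480, 640, 3), 'z_map': (480, 640), 'camera_matrix': (3, 3), 'T_tool_cam': (4, 4)}
```

View pics/w1.png

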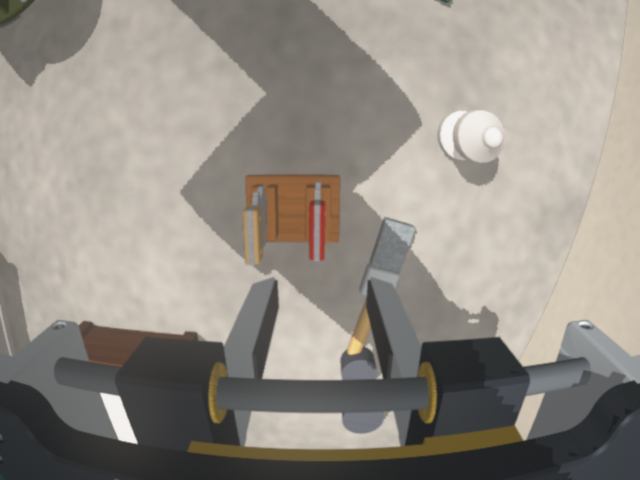

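The wrist view shows the red grip at (317,230) with bare metal at its upper end (318,190). So the profiled edge points along tool +x, and the tool yaw almost matches the template. Next I'll measure it precisely.

```bash
cat >> h.py <<'E'
from scipy.spatial.transform import Rotation as Ro
def wcloud(c):
    K=c['camera_matrix'];z=c['z_map'].astype(float);v,u=np.mgrid[:480,:640]
    x=(u-K[0,2])/K[0,0];y=(v-K[1,2])/K[1,1];r=np.hypot(x,y)+1e-9
    k=np.tan(np.clip(r,0,1.5))/r
    P=np.stack([x*k*z,-y*k*z,-z],-1);P[z==0]=np.nan
    T=c['T_tool_cam'];t=P@T[:3,:3].T+T[:3,3]
    return t, t@Ro.from_euler('xyz',c['r']).as_matrix().T+c['p']
E
python3 - <<'E'
from h import *
c=np.load('wrist1.npz');t,W=wcloud(c);hsv=cv2.cvtColor(c['frame'],cv2.COLOR_RGB2HSV)
H,S,V=[hsv[...,i].astype(int) for i in range(3)];z=W[...,2]
v,u=np.mgrid[:480,:640];box=(u>240)&(u<350)&(v>165)&(v<270)
def rep(n,m):
    p=W[m];q=(t[m][:,:2]*1000).astype(np.float32);print(n,len(p),p.mean(0).round(4),'z',np.percentile(p[:,2],[2,50,98]).round(4),'tool rect',np.round(np.r_[cv2.minAreaRect(q)[0],cv2.minAreaRect(q)[1],cv2.minAreaRect(q)[2]],1), 'tool mean',q.mean(0).round(1), 'x',np.percentile(q[:,0],[1,99]).round(1),'y',np.percentile(q[:,1],[1,99]).round(1))
rt=box&(abs(z-.115)<.004)&(u>295)
rep('redtop',rt)
rep('redtop metal',rt&(S<90)); rep('red',rt&(S>150))
rep('plaintop',box&(abs(z-.115)<.004)&(u<275))
rep('rackbase',box&(abs(z-.012)<.003)&(S>80))
rep('walls',box&(abs(z-.04)<.003))
rep('metal col',box&(u>310)&(u<326)&(v<203)&(z>.03)&(z<.125)&(S<90))
print('bench',np.nanmedian(W[100:160,300:400,2]))
E
```

```text
redtop 897 [ 0.5823 -0.2907  0.1153] z [0.1134 0.1153 0.1173] tool rect [-4.8 -4.3 52.1 13.7  0.3] tool mean [-4.  -4.3] x [-29.8  20.8] y [-11.2   2.4]
redtop metal 345 [ 0.5823 -0.291   0.116 ] z [0.1142 0.1161 0.1175] tool rect [-5.  -2.1 52.  13.6  5.5] tool mean [-4.4 -4.3] x [-29.9  21. ] y [-6.6 -2. ]
red 390 [ 0.5816 -0.2885  0.1149] z [0.1133 0.1149 0.1164] tool rect [-4.  -4.3 13.5 49.7 89.9] tool mean [-1.7 -4.3] x [-28.   20.5] y [-11.    2.4]
plaintop 802 [ 0.526  -0.3104  0.1152] z [0.1117 0.1154 0.1175] tool rect [ -9.1 -63.8  51.4  14.4   0.3] tool mean [ -8.2 -63.7] x [-34.   16.2] y [-70.7 -57.5]
rackbase 3145 [ 0.5578 -0.2905  0.0121] z [0.0103 0.0121 0.0138] tool rect [ -4.3 -34.4  79.9 109.4   0.4] tool mean [  2.5 -27.8] x [-43.   35.3] y [-87.2  19.9]
walls 1162 [ 0.5554 -0.2937  0.0401] z [0.038  0.0401 0.0417] tool rect [ -4.6 -34.5  60.5  86.9   0.5] tool mean [  0.2 -31. ] x [-33.7  25.5] y [-76.8   8.3]
metal col 108 [ 0.5744 -0.2622  0.0784] z [0.039  0.0894 0.1053] tool rect [22.9 -4.7 19.3  6.8  0.2] tool mean [25.5 -4.4] x [15.  32.5] y [-8.1 -2.1]
bench 0.00018339708530520915
```

>>> play_rows(motion=[[[0.005, -0.017, 0.15, 0, 0, 0.001, 0], [0.005, -0.017, 0.3, 0, 0, 0.001, 0], [0.005, -0.017, 0.45, 0, 0, 0.001, 0], [0.005, -0.017, 0.55, 0, 0, 0.001, 0], [0.005, -0.017, 0.62, 0, 0, 0.001, 0], [0.005, -0.017, 0.66, 0, 0, 0.001, 0], [0.005, -0.017, 0.685, 0, 0, 0.001, 0], [0.005, -0.017, 0.685, 0, 0, 0.001, 0]]])

```text
time_s: 3.45
ee_pos: [0.5804, -0.2876, 0.1034]
eef_rot: [3.142, 0.0, 1.826]
force: [0.4, -0.3, 0.2]
grip_width: 0.047
grip_force: 0.0
```

>>> play_rows(motion=[[[0, 0, 0, 0, 0, 0, -1], [0, 0, 0, 0, 0, 0, -1], [0, 0, 0, 0, 0, 0, -1], [0, 0, 0, 0, 0, 0, -1], [0, 0, 0, 0, 0, 0, -1], [0, 0, 0, 0, 0, 0, -1]]], grip_force=35)

```text
time_s: 4.05
ee_pos: [0.5805, -0.2882, 0.1035]
eef_rot: [3.141, 0.0, 1.824]
force: [0.7, 0.9, 1.7]
grip_width: 0.0135
grip_force: 35.0
```

>>> play_rows(motion=[[[0, 0, -0.02, 0, 0, 0, -1], [0, 0, -0.06, 0, 0, 0, -1], [0, 0, -0.14, 0, 0, 0, -1], [0, 0, -0.28, 0, 0, 0, -1], [0, 0, -0.42, 0, 0, 0, -1], [0, 0, -0.56, 0, 0, 0, -1], [0, 0, -0.66, 0, 0, 0, -1], [0, 0, -0.7, 0, 0, 0, -1], [0, 0, -0.7, 0, 0, 0, -1]]])

```text
time_s: 4.95
ee_pos: [0.5805, -0.2883, 0.2794]
eef_rot: [3.14, 0.001, 1.824]
force: [-0.1, 0.1, -1.4]
grip_width: 0.0138
grip_force: 35.0
```

```bash
cat >> h.py <<'E'
def shift(o,target,yaw):
    R=Ro.from_euler('xyz',o['eef_rot']).as_matrix();d=R.T@(np.array(target)-o['ee_pos'])
    w=(Ro.from_matrix(R.T)*Ro.from_euler('xyz',[np.pi,0,yaw])).as_rotvec()
    return (d/.25).round(4),(w/2/np.pi).round(4)
E
python3 - <<'E'
from h import *;from station import get_obs
o=get_obs();a=np.radians(84.9);x=np.array([np.cos(a),np.sin(a)])
print(o['ee_pos'],o['grip_width'],shift(o,[*(np.array([.5272,.0844])-.07*x),.275],a))
E
```

```text
[ 0.58046607 -0.28827988  0.27941538] 0.013776796912006813 (array([1.2328, 0.0738, 0.016 ]), array([0.0003, 0.0002, 0.0545]))
```

>>> play_rows(motion=[[[0.07, 0, 0, 0, 0, 0, -1], [0.2, 0.02, 0, 0, 0, 0, -1], [0.4, 0.03, 0, 0, 0, 0, -1], [0.58, 0.05, 0, 0, 0, 0, -1], [0.72, 0.06, 0, 0, 0, 0, -1], [0.85, 0.074, 0.01, 0, 0, 0, -1], [0.9, 0.074, 0.016, 0, 0, 0, -1]]])

```text
time_s: 5.65
ee_pos: [0.5409, -0.0633, 0.2726]
eef_rot: [-3.14, -0.001, 1.827]
force: [0.2, 0.6, -1.1]
grip_width: 0.0136
grip_force: 35.0
```

>>> play_rows(motion=[[[0.08, 0, 0, 0, 0, 0.014, -1], [0.18, 0, 0, 0, 0, 0.028, -1], [0.28, 0, 0, 0, 0, 0.042, -1], [0.333, 0, 0, 0, 0, 0.0545, -1], [0.333, 0, 0, 0, 0, 0.0545, -1], [0.333, 0, 0, 0, 0, 0.0545, -1]]])

```text
time_s: 6.25
ee_pos: [0.5209, 0.0142, 0.2735]
eef_rot: [-3.141, 0.0, 1.484]
force: [0.7, -0.5, -1.2]
grip_width: 0.0139
grip_force: 35.0
```

```bash
python3 - <<'E'
from station import get_obs, camera
import cv2,numpy as np
o=get_obs();c=camera('wrist');np.savez('wrist2.npz',p=o['ee_pos'],r=o['eef_rot'],**c)
print(o['ee_pos'],o['eef_rot'])
cv2.imwrite('pics/w2.png',c['frame'][:,:,::-1])
E
```

```text
[0.52088877 0.01421114 0.27345916] [-3.14050271e+00  3.14941347e-04  1.48446598e+00]
```

View pics/w2.png

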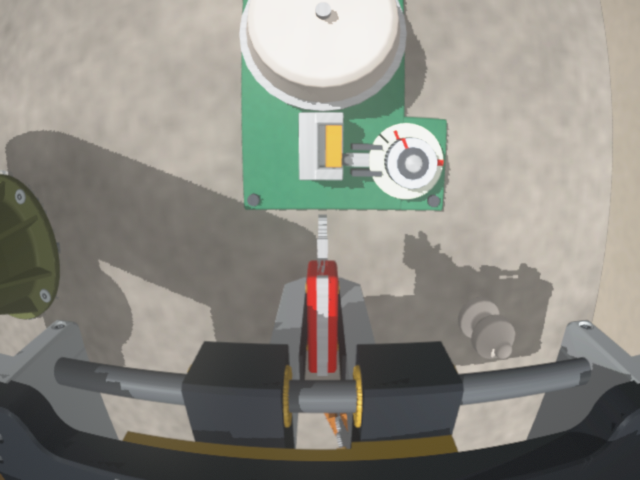

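The wrist view shows the slot at (320,145) between the grey fixed jaw and the brass jaw. The collar is at (413,163), its pointer at (400,137) and the red mark at (441,162). I'll fit the slot and template in the tool frame.

```bash
python3 - <<'E'
from h import *
c=np.load('wrist2.npz');t,W=wcloud(c);f=c['frame'];hsv=cv2.cvtColor(f,cv2.COLOR_RGB2HSV)
H,S,V=[hsv[...,i].astype(int) for i in range(3)];z=W[...,2]
v,u=np.mgrid[:480,:640]
def rect(m):
    q=(t[m][:,:2]*1000).astype(np.float32);r=cv2.minAreaRect(q);return len(q),np.round(np.r_[r[0],r[1],r[2]],1),np.nanmedian(z[m]).round(4)
box=(u>290)&(u<352)&(v>100)&(v<190)
print('holder grey top',rect(box&(abs(z-.06)<.004)&(S<60)&(u<345)))
br=box&(H>12)&(H<30)&(S>120);print('brass',rect(br&(z>.03)),np.nanpercentile(z[br],[2,50,98]))
def line(pts): 
    pass
for r in (125,132,140,148,156,164,172):
    print(r,[(uu,tuple(f[r,uu]),round(float(t[r,uu,1]*1000),1),round(float(z[r,uu]*1000))) for uu in range(312,330,1)][::1] if r==148 else '', 'x',round(float(t[r,310,0]*1000),1), [(uu,round(float(t[r,uu,1]*1000),1),round(float(z[r,uu]*1000))) for uu in (300,301,342,343)])
cb=(u>370)&(u<460)&(v>110)&(v<210)
for zz in(.074,.068,.04):
    m=cb&(abs(z-zz)<.002);h=cv2.convexHull((t[m][:,:2]*1000).astype(np.float32))[:,0];print(zz,circ(h.astype(float)))
bb=(v<112)&(u>230)&(u<420)
m=bb&(abs(z-.112)<.0015)
nub=bb&(z>.114)&(S<60);print('nub',rect(nub))
redp=cb&((H<8)|(H>172))&(S>110)
for zz in(.068,.04):
    m=redp&(abs(z-zz)<.004);print('red',zz,m.sum(),(t[m].mean(0)*1000).round(1))
bl=cb&(V<60)&(abs(z-.04)<.003);print('black',(t[bl].mean(0)*1000).round(1),bl.sum())
tm=(u>300)&(u<345)&(v>250)&(v<390)&(t[...,2]<.0)&(t[...,2]>-.03);print('held top',rect(tm),np.percentile(t[tm][:,2],[5,50,95]))
me=(u>312)&(u<332)&(v>205)&(v<262)&(t[...,2]<.12)
for lo,hi in((-.02,0),(0,.02),(.02,.04),(.04,.06),(.06,.08),(.08,.1)):
    m=me&(t[...,2]>lo)&(t[...,2]<hi)
    if m.sum()>4: print('edge',lo,rect(m))
E
```

```text
holder grey top (1884, array([69.7, -1. , 44.6, 67.9, 90. ]), np.float64(0.0601))
brass (633, array([70.7, 12. , 15.1, 41.4, 89.8]), np.float64(0.0601)) [0.05846545 0.06011434 0.06186933]
125  x 91.4 [(300, -21.4, 60), (301, -20.4, 60), (342, 21.2, 42), (343, 23.9, 11)]
132  x 84.4 [(300, -21.4, 59), (301, -20.4, 61), (342, 22.1, 26), (343, 23.9, 13)]
140  x 76.3 [(300, -21.4, 60), (301, -20.4, 61), (342, 22.2, 25), (343, 24.0, 11)]
148 [(312, (np.uint8(221), np.uint8(222), np.uint8(223)), -9.4, 62), (313, (np.uint8(222), np.uint8(224), np.uint8(224)), -8.5, 60), (314, (np.uint8(224), np.uint8(226), np.uint8(227)), -7.5, 60), (315, (np.uint8(223), np.uint8(224), np.uint8(225)), -6.5, 60), (316, (np.uint8(213), np.uint8(215), np.uint8(216)), -5.5, 60), (317, (np.uint8(183), np.uint8(186), np.uint8(186)), -4.5, 59), (318, (np.uint8(155), np.uint8(158), np.uint8(157)), -3.5, 58), (319, (np.uint8(145), np.uint8(148), np.uint8(147)), -2.8, 25), (320, (np.uint8(148), np.uint8(151), np.uint8(149)), -1.8, 25), (321, (np.uint8(149), np.uint8(152), np.uint8(150)), -0.7, 25), (322, (np.uint8(14
[... 892 characters left out ...]
ay([55.36646644, 90.66406953]), np.float64(25.706089427320194))
0.04 (array([55.34020368, 90.62949963]), np.float64(41.014874577851124))
nub (1, array([196. ,   2.1,   0. ,   0. ,   0. ]), np.float64(0.1142))
red 0.068 28 [ 75.4  81.7 204.9]
red 0.04 46 [ 66.6 109.2 231.7]
black [nan nan nan] 0
held top (3758, array([-3.8,  0.9, 53. , 20.3,  0.3]), np.float64(0.2854)) [-0.02106809 -0.01189843 -0.00495198]
edge 0 (279, array([26.9,  1.2, 10.4,  8.7,  6. ]), np.float64(0.2599))
edge 0.02 (5, array([25.3,  0.4,  3.9,  0.1, 89.1]), np.float64(0.2338))
edge 0.04 (209, array([29.9,  0.6,  9.4,  4.8,  0.8]), np.float64(0.2272))<stdin>:23: RuntimeWarning: Mean of empty slice.
  ret = um.true_divide(
```

```bash
python3 - <<'E'
from h import *
c=np.load('wrist2.npz');t,W=wcloud(c);f=c['frame'];hsv=cv2.cvtColor(f,cv2.COLOR_RGB2HSV)
H,S,V=[hsv[...,i].astype(int) for i in range(3)];T=t*1000
v,u=np.mgrid[:480,:640]
red=((H<8)|(H>172))&(S>140)&(u>295)&(u<350)&(v>250)&(v<390)&(T[...,2]<-9)&(T[...,2]>-16)
q=T[red];print('redtop',len(q),cv2.minAreaRect(q[:,:2].astype(np.float32)),np.percentile(q,[1,99],axis=0).round(1).tolist())
for r in range(275,366,15):
    us=[k for k in range(298,348) if red[r,k]];
    print(r,us[0],us[-1],'x',T[r,us[0],0].round(1),'y',T[r,us[0],1].round(2),T[r,us[-1],1].round(2),'z',T[r,us[0],2].round(1))
for r in range(208,262,4):
    s=[k for k in range(305,340) if T[r,k,2]<130]
    if s: k=s[len(s)//2];print(r,s[0],s[-1],T[r,k].round(1),'y',T[r,s[0],1].round(1),T[r,s[-1],1].round(1))
E
```

```text
redtop 1579 ((-3.0666046142578125, 1.0049653053283691), (13.824686050415039, 51.564308166503906), 89.90281677246094) [[-27.6, -5.8, -13.0], [22.1, 7.5, -9.6]]
275 308 334 x 22.1 y -5.34 5.99 z -9.5
290 307 337 x 15.8 y -5.78 7.33 z -11.5
305 307 337 x 8.0 y -5.93 7.5 z -10.7
320 308 337 x 0.7 y -5.55 7.66 z -11.4
335 308 336 x -7.9 y -5.73 7.35 z -10.3
350 308 336 x -16.6 y -5.88 7.49 z -9.9
365 309 335 x -24.0 y -5.45 7.11 z -12.1
216 318 326 [34.4  0.7 52.9] y -1.7 3.1
220 318 326 [32.9  0.7 49.2] y -1.6 3.0
224 318 326 [30.8  0.7 47.8] y -1.6 3.0
228 318 326 [28.8  0.7 46.3] y -1.6 3.0
232 318 326 [27.3  0.7 43.2] y -1.6 3.0
236 318 326 [25.4  0.7 41.4] y -1.5 3.0
240 317 327 [31.3  0.7 13.5] y -1.7 3.2
244 317 327 [28.8  0.7 14.8] y -1.7 3.2
248 317 327 [27.3  0.7 13.1] y -1.7 3.2
252 317 327 [24.8  0.7 14.5] y -1.7 3.2
256 317 327 [22.9  0.7 13.8] y -1.7 3.2
260 310 333 [22.5  0.8  9. ] y -5.1 6.1
```

>>> play_rows(motion=[[[0.08, 0, 0, 0, 0, 0, -1], [0.18, -0.003, 0, 0, 0, 0, -1], [0.25, -0.003, 0, 0, 0, 0, -1], [0.272, -0.003, 0.05, 0, 0, 0, -1], [0.272, -0.003, 0.15, 0, 0, 0, -1], [0.272, -0.003, 0.27, 0, 0, 0, -1], [0.272, -0.003, 0.37, 0, 0, 0, -1], [0.272, -0.003, 0.42, 0, 0, 0, -1], [0.272, -0.003, 0.44, 0, 0, 0, -1], [0.272, -0.003, 0.44, 0, 0, 0, -1]]])

```text
time_s: 7.3
ee_pos: [0.5263, 0.0822, 0.1641]
eef_rot: [-3.141, 0.0, 1.482]
force: [0.4, -0.3, -0.6]
grip_width: 0.0139
grip_force: 35.0
```

```bash
python3 - <<'E'
from station import get_obs, camera
import cv2,numpy as np
from h import *
o=get_obs();c=camera('wrist');c=dict(c,p=o['ee_pos'],r=o['eef_rot']);np.savez('wrist3.npz',**c)
print(o['ee_pos'],o['eef_rot'],o['force'])
t,W=wcloud(c);T=t*1000;z=W[...,2]
cv2.imwrite('pics/w3.png',cv2.resize(c['frame'][200:420,180:520,::-1],None,fx=2.3,fy=2.3,interpolation=cv2.INTER_CUBIC))
E
```

```text
[0.52627103 0.0821969  0.16406908] [-3.14127548e+00  1.13221024e-04  1.48186181e+00] [ 0.41749964 -0.25596847 -0.6492607 ]
```

View pics/w3.png

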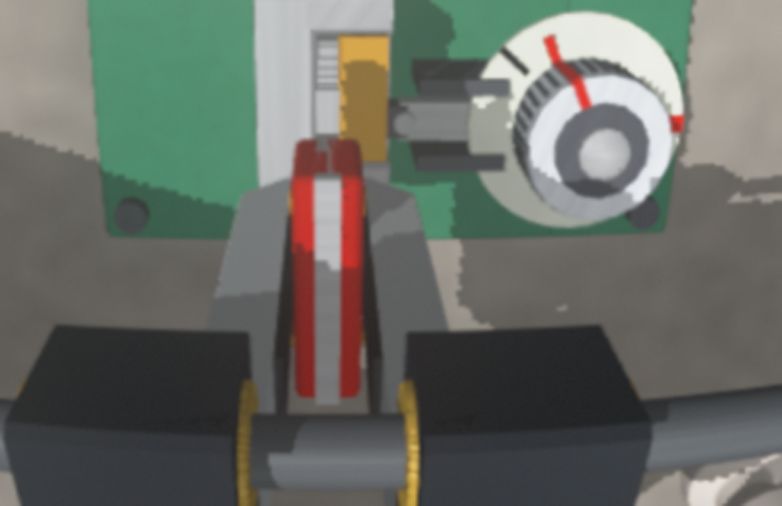

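The picture shows the template centred over the slot at about (327,110) in the crop. I'll descend slowly.

>>> play_rows(motion=[[[0, 0, 0.02, 0, 0, 0, -1], [0, 0, 0.03, 0, 0, 0, -1], [0, 0, 0.04, 0, 0, 0, -1], [0, 0, 0.05, 0, 0, 0, -1], [0, 0, 0.06, 0, 0, 0, -1], [0, 0, 0.07, 0, 0, 0, -1], [0, 0, 0.08, 0, 0, 0, -1]]])

```text
time_s: 8.05
ee_pos: [0.5262, 0.0826, 0.144]
eef_rot: [3.142, -0.0, 1.482]
force: [-0.4, 0.6, -1.5]
grip_width: 0.0139
grip_force: 35.0
```

Foot now at 52 mm, free inside the mouth.

>>> play_rows(motion=[[[0, 0, 0.015, 0, 0, 0, -1], [0, 0, 0.03, 0, 0, 0, -1], [0, 0, 0.045, 0, 0, 0, -1], [0, 0, 0.06, 0, 0, 0, -1], [0, 0, 0.075, 0, 0, 0, -1], [0, 0, 0.084, 0, 0, 0, -1], [0, 0, 0.09, 0, 0, 0, -1], [0, 0, 0.094, 0, 0, 0, -1]]])

```text
time_s: 8.85
ee_pos: [0.5262, 0.0826, 0.1206]
eef_rot: [3.142, 0.0, 1.482]
force: [-0.1, 0.5, -1.7]
grip_width: 0.0133
grip_force: 35.0
```

>>> play_rows(motion=[[[0, 0, 0.004, 0, 0, 0, -1], [0, 0, 0.008, 0, 0, 0, -1], [0, 0, 0.008, 0, 0, 0, -1]]])

```text
time_s: 9.15
ee_pos: [0.5263, 0.0827, 0.1194]
eef_rot: [3.141, -0.0, 1.482]
force: [-2.3, -0.3, 5.0]
grip_width: 0.0135
grip_force: 35.0
```

>>> play_rows(motion=[[[0, 0, 0, 0, 0, 0, -0.2], [0, 0, 0, 0, 0, 0, -0.2], [0, 0, 0, 0, 0, 0, -0.2], [0, 0, -0.1, 0, 0, 0, -0.2], [0, 0, -0.25, 0, 0, 0, -0.2], [0, 0, -0.4, 0, 0, 0, 0.3], [0, 0, -0.5, 0, 0, 0, 0.3], [0, 0, -0.5, 0, 0, 0, 0.3]]])

```text
time_s: 9.95
ee_pos: [0.5272, 0.0828, 0.2473]
eef_rot: [3.136, -0.001, 1.482]
force: [0.0, 0.4, -0.8]
grip_width: 0.0584
grip_force: 0.0
```

```bash
python3 - <<'E'
from station import get_obs, camera
from h import *
o=get_obs()
a=o['eef_rot'][2];x=np.array([np.cos(a),np.sin(a)]);ty=np.array([np.sin(a),-np.cos(a)])
for n in('scene','side'):
    c=camera(n);np.savez(n+'2.npz',**c);W=cloud(c);z=W[...,2]
    hsv=cv2.cvtColor(c['frame'],cv2.COLOR_RGB2HSV);H,S,V=[hsv[...,i].astype(int) for i in range(3)]
    m=((H<8)|(H>172))&(S>130)&(np.linalg.norm(W[...,:2]-[.5265,.083],axis=-1)<.05)&(z>.08)
    p=W[m];print(n,m.sum(),p.mean(0).round(4) if m.sum() else '',np.percentile(p[:,2],[1,99]).round(4) if m.sum() else '')
p0=np.array([.52088877,.01421114]);a0=1.4845
X=np.array([np.cos(a0),np.sin(a0)]);Y=np.array([np.sin(a0),-np.cos(a0)])
# collar from wrist2; template bias (2.2,0.75) -> true
col=p0+X*(55.35-2.2)/1000+Y*(90.7-.75)/1000;print('collar',col,'q6',o['qpos'][5])
for dx,dy in((0,0),):
  for yaw in(a0,a0+np.pi/4, a0+np.pi/2): print(round(yaw,3),shift(o,[*col,.20],yaw))
E
```

```text
scene 231 [0.5305 0.07   0.1202] [0.1088 0.1307]
side 349 [0.5223 0.0833 0.1221] [0.1072 0.1309]
collar [0.61508501 0.05941063] q6 0.1758054527308517
1.484 (array([-0.0622,  0.3572,  0.1912]), array([ 0.0009, -0.0002, -0.0004]))
2.27 (array([-0.0622,  0.3572,  0.1912]), array([ 0.001 ,  0.0002, -0.1254]))
3.055 (array([-0.0622,  0.3572,  0.1912]), array([ 0.0009,  0.0006, -0.2504]))
```

Template top reads 131 mm, so it is home. Before gripping, I'll check the heights around the collar.

```bash
python3 - <<'E'
from h import *
c=np.load('wrist3.npz')
for n in('wrist2.npz','wrist3.npz'):
    c=np.load(n);t,W=wcloud(c)
    X=t[...,:2]*1000
    cb=(np.indices((480,640))[1]>365)&(abs(W[...,2]-.0675)<.003)&(t[...,1]>.05)&(t[...,1]<.13)
    h=cv2.convexHull(X[cb].astype(np.float32))[:,0].astype(float);cc,r=circ(h);print(n,cc,r)
    d=X-cc;R=np.hypot(*np.moveaxis(d,-1,0));A=np.degrees(np.arctan2(d[...,1],d[...,0]))
    for lo in range(-180,180,30):
        print(lo,[ (np.nanpercentile(W[...,2][(R>a)&(R<b)&(A>lo)&(A<lo+30)],95)*1000).round(0) if ((R>a)&(R<b)&(A>lo)&(A<lo+30)).sum()>3 else None for a,b in((29,34),(34,40),(40,46),(46,55))])
E
```

```text
wrist2.npz [105.01142654  92.02511802] 68.11993694888407
-180 [np.float64(70.0), np.float64(70.0), np.float64(74.0), np.float64(75.0)]
-150 [np.float64(41.0), np.float64(64.0), np.float64(67.0), np.float64(64.0)]
-120 [np.float64(13.0), np.float64(13.0), np.float64(14.0), np.float64(14.0)]
-90 [np.float64(14.0), np.float64(14.0), np.float64(42.0), np.float64(47.0)]
-60 [np.float64(13.0), np.float64(13.0), np.float64(45.0), np.float64(66.0)]
-30 [np.float64(13.0), np.float64(13.0), np.float64(43.0), np.float64(44.0)]
0 [np.float64(9.0), np.float64(11.0), np.float64(4.0), np.float64(2.0)]
30 [np.float64(1.0), np.float64(1.0), np.float64(2.0), np.float64(1.0)]
60 [np.float64(1.0), np.float64(2.0), np.float64(1.0), np.float64(1.0)]
90 [np.float64(13.0), np.float64(14.0), np.float64(13.0), np.float64(13.0)]
120 [np.float64(42.0), np.float64(42.0), np.float64(42.0), np.float64(41.0)]
150 [np.float64(69.0), np.float64(70.0), np.float64(74.0), np.float64(74.0)]
wrist3.npz [24.40207969 81.07485811] 55.7730860534383
-180 [np.float64(250.0), np.float64(246.0), np.float64(70.0), np.float64(69.0)]
-150 [np.float64(43.0), np.float64(43.0), np.float64(42.0), np.float64(42.0)]
-120 [np.float64(286.0), np.float64(285.0), np.float64(285.0), np.float64(283.0)]
-90 [np.float64(261.0), np.float64(261.0), np.float64(261.0), np.float64(267.0)]
-60 [np.float64(14.0), np.float64(13.0), np.float64(44.0), np.float64(61.0)]
-30 [np.float64(13.0), np.float64(13.0), np.float64(43.0), np.float64(45.0)]
0 [np.float64(13.0), np.float64(13.0), np.float64(13.0), np.float64(13.0)]
30 [np.float64(1.0), np.float64(1.0), np.float64(1.0), np.float64(1.0)]
60 [np.float64(13.0), np.float64(13.0), np.float64(13.0), np.float64(13.0)]
90 [np.float64(41.0), np.float64(41.0), np.float64(41.0), np.float64(41.0)]
120 [np.float64(69.0), np.float64(70.0), np.float64(70.0), np.float64(69.0)]
150 [np.float64(74.0), np.float64(75.0), np.float64(75.0), np.float64(70.0)]
```

```bash
python3 - <<'E'
from h import *
for n,g in(('wrist2.npz',[55.35,90.7]),('wrist3.npz',[-14,90])):
    c=np.load(n);t,W=wcloud(c);X=t[...,:2]*1000;g=np.array(g)
    for _ in range(3):
        m=(np.linalg.norm(X-g,axis=-1)<33)&(abs(W[...,2]-.068)<.0025);h=cv2.convexHull(X[m].astype(np.float32))[:,0].astype(float);g,r=circ(h)
    R_=Ro.from_euler('xyz',c['r']).as_matrix();print(n,g,r,'world',(R_@[g[0]/1e3,g[1]/1e3,0]+c['p'])[:2])
    d=X-g;R=np.hypot(*np.moveaxis(d,-1,0));A=np.degrees(np.arctan2(d[...,1],d[...,0]))
    for lo in range(-180,180,30):
        print(lo,[ (np.nanpercentile(W[...,2][(R>a)&(R<b)&(A>lo)&(A<lo+30)],95)*1000).round(0) if ((R>a)&(R<b)&(A>lo)&(A<lo+30)).sum()>3 else None for a,b in((29,34),(34,40),(40,46),(46,55))]) if n=='wrist2.npz' else 0
E
```

```text
wrist2.npz [55.27708788 90.64538616] 25.736789104844323 world [0.61596268 0.06146661]
-180 [np.float64(375.0), np.float64(395.0), np.float64(395.0), np.float64(395.0)]
-150 [np.float64(394.0), np.float64(395.0), np.float64(395.0), np.float64(395.0)]
-120 [np.float64(43.0), np.float64(43.0), np.float64(43.0), np.float64(367.0)]
-90 [np.float64(43.0), np.float64(43.0), np.float64(43.0), np.float64(43.0)]
-60 [np.float64(42.0), np.float64(41.0), np.float64(40.0), np.float64(14.0)]
-30 [np.float64(44.0), np.float64(43.0), np.float64(40.0), np.float64(14.0)]
0 [np.float64(42.0), np.float64(41.0), np.float64(40.0), np.float64(13.0)]
30 [np.float64(41.0), np.float64(41.0), np.float64(42.0), np.float64(14.0)]
60 [np.float64(42.0), np.float64(42.0), np.float64(41.0), np.float64(13.0)]
90 [None, np.float64(41.0), np.float64(41.0), np.float64(13.0)]
120 [np.float64(41.0), np.float64(41.0), np.float64(41.0), np.float64(14.0)]
150 [np.float64(41.0), np.float64(41.0), np.float64(41.0), np.float64(14.0)]
wrist3.npz [-12.41101095  91.25642922] 25.82389096243502 world [0.61606449 0.06172979]
```

>>> play_rows(motion=[[[-0.02, 0.12, 0, 0, 0, -0.021, 0.5], [-0.04, 0.26, 0.05, 0, 0, -0.042, 0.5], [-0.054, 0.359, 0.1, 0, 0, -0.063, 0.5], [-0.054, 0.359, 0.19, 0, 0, -0.084, 0.5], [-0.054, 0.359, 0.3, 0, 0, -0.105, 0.5], [-0.054, 0.359, 0.36, 0, 0, -0.125, 0.5], [-0.054, 0.359, 0.36, 0, 0, -0.125, 0.5]]])

```text
time_s: 10.75
ee_pos: [0.6128, 0.0611, 0.1497]
eef_rot: [-3.136, -0.004, 2.269]
force: [-0.8, -0.3, 0.5]
grip_width: 0.0704
grip_force: 0.0
```

```bash
python3 - <<'E'
from h import *;from station import get_obs
o=get_obs();print(o['ee_pos'],o['eef_rot'],o['qpos'][5],o['grip_width'],shift(o,[.6157,.0613,.0665],o['eef_rot'][2]))
E
```

```text
[0.61280315 0.06112474 0.14972841] [-3.13648267 -0.00390898  2.26936967] -0.6586042403808121 0.07039568745584125 (array([-0.0082,  0.011 ,  0.3328]), array([-0.0008, -0.0006,  0.    ]))
```

>>> play_rows(motion=[[[-0.008, 0.011, 0.08, -0.0008, -0.0006, 0, 0.5], [-0.008, 0.011, 0.16, -0.0008, -0.0006, 0, 0.5], [-0.008, 0.011, 0.24, -0.0008, -0.0006, 0, 0.5], [-0.008, 0.011, 0.3, -0.0008, -0.0006, 0, 0.5], [-0.008, 0.011, 0.333, -0.0008, -0.0006, 0, 0.5], [-0.008, 0.011, 0.333, -0.0008, -0.0006, 0, 0.5]]])

```text
time_s: 11.35
ee_pos: [0.6174, 0.0615, 0.0697]
eef_rot: [3.138, 0.003, 2.266]
force: [-0.4, 0.7, 0.3]
grip_width: 0.0706
grip_force: 0.0
```

>>> play_rows(motion=[[[0, 0, 0, 0, 0, 0, -1], [0, 0, 0, 0, 0, 0, -1], [0, 0, 0, 0, 0, 0, -1], [0, 0, 0, 0, 0, 0, -1], [0, 0, 0, 0, 0, 0, -1]]], grip_force=10)

```text
time_s: 11.85
ee_pos: [0.6166, 0.0601, 0.0712]
eef_rot: [3.14, 0.003, 2.267]
force: [-14.1, -9.1, 9.0]
grip_width: 0.0521
grip_force: 10.0
```

```bash
python3 - <<'E'
from h import *;from station import get_obs,camera
o=get_obs();print({k:np.round(v,4).tolist() for k,v in o.items()})
c=camera('side');cv2.imwrite('pics/s3.png',cv2.resize(c['frame'][220:420,130:390,::-1],None,fx=3,fy=3,interpolation=cv2.INTER_CUBIC))
E
```

```text
{'time_s': 11.85, 'qpos': [0.0389, 0.6074, 1.4533, -0.0022, 1.0779, -0.6563], 'joint_vel': [0.0003, 0.0002, 0.0003, 0.0008, 0.0014, 0.0003], 'tau': [5.0536, -62.336, -34.7761, 2.2674, -3.6886, 0.0266], 'ee_pos': [0.6166, 0.0601, 0.0712], 'eef_rot': [3.1405, 0.0034, 2.2671], 'force': [-14.0997, -9.0987, 9.0458], 'moment': [-2.002, 2.7417, -0.0005], 'grip_force': 10.0053, 'grip_width': 0.0521}
```

View pics/s3.png

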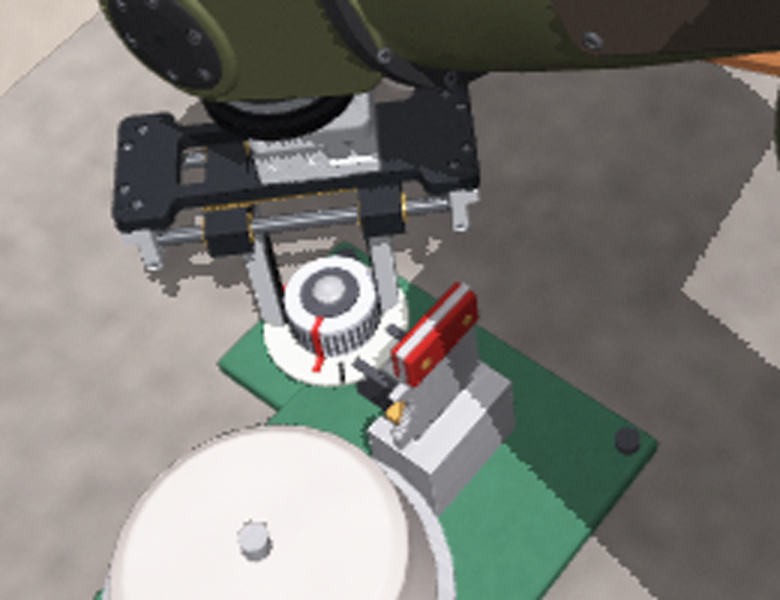

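The side view shows both fingers straddling the collar, clear of the template, with the pointer near the black mark. The lateral force is 17 N, so I'll open, let the arm settle and recentre.

>>> play_rows(motion=[[[0, 0, 0, 0, 0, 0, 0.4], [0, 0, 0, 0, 0, 0, 0.4], [0, 0, 0, 0, 0, 0, 0.4], [0, 0, 0, 0, 0, 0, 0.4]]])

```text
time_s: 12.3
ee_pos: [0.6179, 0.0616, 0.0706]
eef_rot: [3.136, 0.004, 2.268]
force: [0.4, 0.9, -0.7]
grip_width: 0.0658
grip_force: 0.0
```

```bash
python3 - <<'E'
from h import *;from station import get_obs
o=get_obs();print({k:np.round(v,4).tolist() for k,v in o.items()});print(shift(o,[.6155,.060,.0665],2.267))
E
```

```text
{'time_s': 12.3, 'qpos': [0.0404, 0.6091, 1.4522, 0.0002, 1.0736, -0.6565], 'joint_vel': [0.0, 0.0018, 0.0014, 0.0005, -0.0007, 0.0003], 'tau': [-0.0493, -66.0053, -31.3143, 0.0449, 0.039, 0.0023], 'ee_pos': [0.6179, 0.0616, 0.0706], 'eef_rot': [3.1362, 0.004, 2.2676], 'force': [0.3563, 0.8962, -0.654], 'moment': [-0.0809, 0.0114, 0.0091], 'grip_force': 0.0, 'grip_width': 0.0658}
(array([ 0.0012, -0.0116,  0.0163]), array([0.0009, 0.0006, 0.0001]))
```

>>> play_rows(motion=[[[0, -0.008, 0.014, 0.0008, 0.0006, 0, 0.4], [0, -0.008, 0.014, 0.0008, 0.0006, 0, 0.4], [0, -0.008, 0.014, 0.0008, 0.0006, 0, 0.4]]])

```text
time_s: 12.6
ee_pos: [0.6162, 0.0602, 0.0667]
eef_rot: [-3.141, -0.0, 2.267]
force: [-0.2, 0.0, 0.3]
grip_width: 0.066
grip_force: 0.0
```

>>> play_rows(motion=[[[0, 0, 0, 0, 0, 0, -1], [0, 0, 0, 0, 0, 0, -1], [0, 0, 0, 0, 0, 0, -1], [0, 0, 0, 0, 0, 0, -1], [0, 0, 0, 0, 0, 0, -1]]], grip_force=10)

```text
time_s: 13.1
ee_pos: [0.6163, 0.0602, 0.067]
eef_rot: [3.141, 0.0, 2.267]
force: [0.9, 0.8, 0.5]
grip_width: 0.0517
grip_force: 10.0
```

Centred. Now firm grip, then first turn clockwise.

>>> play_rows(motion=[[[0.004, 0, 0, 0, 0, 0, -1], [0.004, 0, 0, 0, 0, 0, -1]]])

```text
time_s: 13.3
ee_pos: [0.6162, 0.0603, 0.067]
eef_rot: [3.141, 0.002, 2.267]
force: [5.5, -3.8, -4.0]
grip_width: 0.0517
grip_force: 10.0
```

>>> play_rows(motion=[[[0, 0, 0, 0, 0, 0, -1], [0, 0, 0, 0, 0, 0.01, -1], [0, 0, 0, 0, 0, 0.03, -1], [0, 0, 0, 0, 0, 0.05, -1], [0, 0, 0, 0, 0, 0.065, -1], [0, 0, 0, 0, 0, 0.08, -1]]], grip_force=50)

```text
time_s: 13.9
ee_pos: [0.6157, 0.06, 0.067]
eef_rot: [-3.141, 0.001, 1.761]
force: [1.1, -6.2, -0.1]
grip_width: 0.0511
grip_force: 50.0
```

```bash
python3 - <<'E'
from station import get_obs
o=get_obs();print(o['eef_rot'],o['force'],o['moment'],o['tau'][5])
E
```

```text
[-3.14148941e+00  1.41644402e-03  1.76089845e+00] [ 1.09203911 -6.22021601 -0.07283603] [-1.24380827 -0.05158378  0.17840233] -1.7055980488657951
```

>>> play_rows(motion=[[[0, 0, 0, 0, 0, 0.02, -1], [0, 0, 0, 0, 0, 0.04, -1], [0, 0, 0, 0, 0, 0.06, -1], [0, 0, 0, 0, 0, 0.08, -1], [0, 0, 0, 0, 0, 0.095, -1], [0, 0, 0, 0, 0, 0.095, -1]]])

```text
time_s: 14.5
ee_pos: [0.6155, 0.06, 0.067]
eef_rot: [3.141, 0.002, 1.165]
force: [-3.3, -5.8, 1.5]
grip_width: 0.051
grip_force: 50.0
```

```bash
python3 - <<'E'
from station import get_obs
from h import *
o=get_obs();print(o['ee_pos'],o['eef_rot'],o['force'],o['moment'],o['tau'][5],o['qpos'][5])
from station import camera
c=camera('side');cv2.imwrite('pics/s4.png',cv2.resize(c['frame'][220:420,130:390,::-1],None,fx=3,fy=3,interpolation=cv2.INTER_CUBIC))
E
```

```text
[0.61547254 0.0600454  0.06702677] [3.14119134e+00 1.58493380e-03 1.16473272e+00] [-3.34684969 -5.81260899  1.47994356] [-1.47992083  0.00699688  0.21240002] 1.7630525305867195 0.44562015704162306
```

View pics/s4.png

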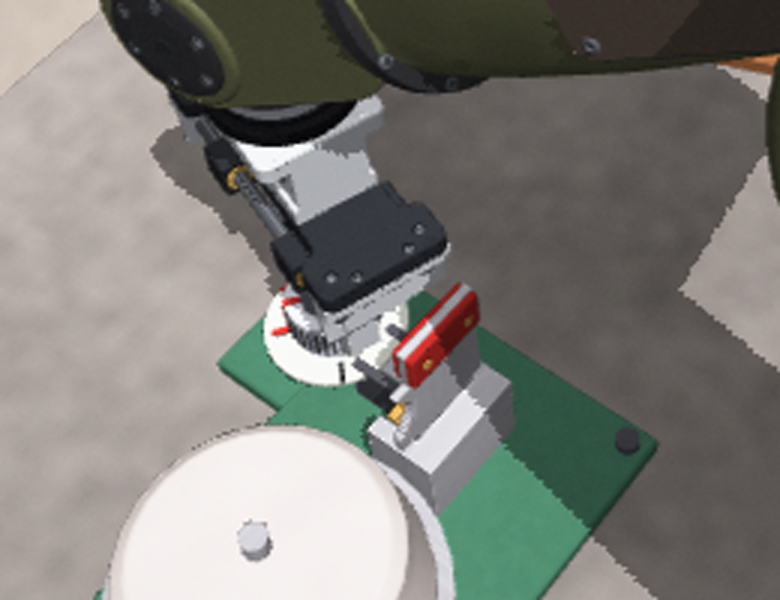

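Pointer has moved to about (283,330), roughly 50° short of the red mark at (290,300). Now release, swing back and take a fresh grip.

>>> play_rows(motion=[[[0, 0, 0, 0, 0, 0, 0.4], [0, 0, 0, 0, 0, 0, 0.4], [0, 0, 0, 0, 0, 0, 0.4]]])

```text
time_s: 14.85
ee_pos: [0.6156, 0.0611, 0.0669]
eef_rot: [-3.141, -0.0, 1.168]
force: [0.5, -0.3, 0.1]
grip_width: 0.0653
grip_force: 0.0
```

>>> play_rows(motion=[[[0, 0, 0, 0, 0, -0.02, 0.4], [0, 0, 0, 0, 0, -0.04, 0.4], [0, 0, 0, 0, 0, -0.06, 0.4], [0, 0, 0, 0, 0, -0.08, 0.4], [0, 0, 0, 0, 0, -0.1, 0.4], [0, 0, 0, 0, 0, -0.12, 0.4], [0, 0, 0, 0, 0, -0.14, 0.4], [0, 0, 0, 0, 0, -0.16, 0.4], [0, 0, 0, 0, 0, -0.175, 0.4], [0, 0, 0, 0, 0, -0.175, 0.4]]])

```text
time_s: 15.85
ee_pos: [0.6156, 0.0611, 0.0669]
eef_rot: [3.142, -0.0, 2.269]
force: [-0.6, -0.3, 0.6]
grip_width: 0.0658
grip_force: 0.0
```

>>> play_rows(motion=[[[0, 0, 0, 0, 0, 0, -1], [0, 0, 0, 0, 0, 0, -1], [0, 0, 0, 0, 0, 0, -1], [0, 0, 0, 0, 0, 0, -1], [0, 0, 0, 0, 0, 0, -1]]], grip_force=10)

```text
time_s: 16.35
ee_pos: [0.6157, 0.0611, 0.0669]
eef_rot: [3.141, 0.0, 2.267]
force: [1.2, 1.5, -1.5]
grip_width: 0.0518
grip_force: 10.0
```

>>> play_rows(motion=[[[0, 0, 0, 0, 0, 0, -1], [0, 0, 0, 0, 0, 0, -1], [0, 0, 0, 0, 0, 0.02, -1], [0, 0, 0, 0, 0, 0.04, -1], [0, 0, 0, 0, 0, 0.06, -1], [0, 0, 0, 0, 0, 0.08, -1], [0, 0, 0, 0, 0, 0.1, -1], [0, 0, 0, 0, 0, 0.12, -1]]], grip_force=58)

```text
time_s: 17.15
ee_pos: [0.6161, 0.061, 0.067]
eef_rot: [3.14, 0.0, 1.509]
force: [3.5, 2.7, -3.3]
grip_width: 0.0508
grip_force: 58.0
```

>>> play_rows(motion=[[[0, 0, 0, 0, 0, 0.02, -1], [0, 0, 0, 0, 0, 0.04, -1], [0, 0, 0, 0, 0, 0.06, -1], [0, 0, 0, 0, 0, 0.075, -1], [0, 0, 0, 0, 0, 0.085, -1], [0, 0, 0, 0, 0, 0.085, -1]]])

```text
time_s: 17.75
ee_pos: [0.6159, 0.061, 0.067]
eef_rot: [3.141, -0.001, 0.978]
force: [4.2, 1.8, -3.3]
grip_width: 0.051
grip_force: 58.0
```

```bash
python3 - <<'E'
from station import get_obs
from h import *
o=get_obs();print(o['ee_pos'],o['eef_rot'],o['force'],o['moment'],o['tau'][5],o['qpos'][5])
E
```

```text
[0.61593918 0.06100671 0.06698052] [ 3.14076617e+00 -6.77048623e-04  9.78072303e-01] [ 4.21169859  1.79274033 -3.34055448] [ 0.18602645 -1.24885636 -0.45065112] 0.7863286323845387 0.6322273850791752
```

>>> play_rows(motion=[[[0, 0, 0, 0, 0, 0.01, -1], [0, 0, 0, 0, 0, 0.018, -1], [0, 0, 0, 0, 0, 0.018, -1]]])

```text
time_s: 18.05
ee_pos: [0.6155, 0.0605, 0.0671]
eef_rot: [3.141, 0.001, 0.868]
force: [0.7, -2.3, 0.2]
grip_width: 0.0511
grip_force: 58.0
```

```bash
python3 - <<'E'
from station import get_obs,camera
from h import *
o=get_obs();print(o['eef_rot'],o['moment'],o['tau'][5],o['qpos'][5])
c=camera('side');cv2.imwrite('pics/s5.png',cv2.resize(c['frame'][280:380,180:310,::-1],None,fx=6,fy=6,interpolation=cv2.INTER_CUBIC))
E
```

```text
[3.14119911e+00 9.37524433e-04 8.67980454e-01] [-0.73065673 -0.10510248  0.32981799] 1.1730919405817986 0.7425197526969595
```

View pics/s5.png

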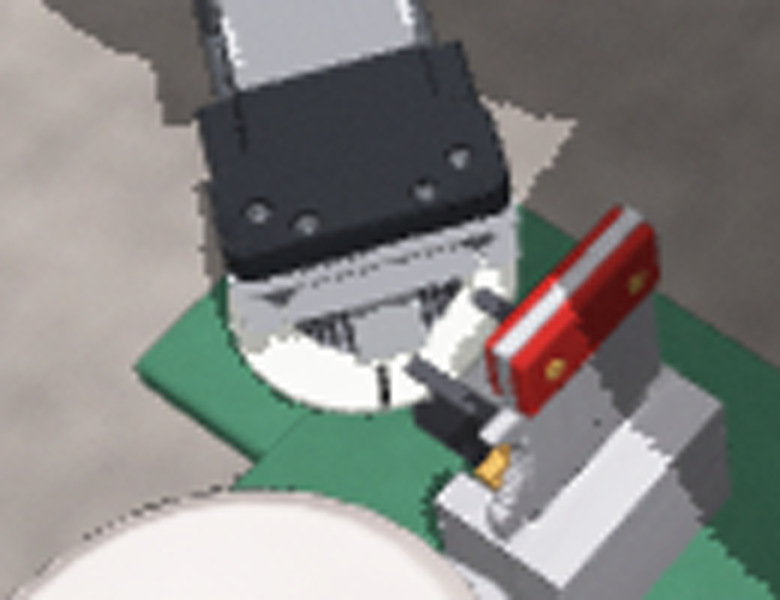

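The gripper hides the pointer here. The moment flipped sign past centre and is now resisting again, so I'll press a little further to confirm the stop.

>>> play_rows(motion=[[[0, 0, 0, 0, 0, 0.008, -1], [0, 0, 0, 0, 0, 0.012, -1], [0, 0, 0, 0, 0, 0.012, -1]]])

```text
time_s: 18.4
ee_pos: [0.6144, 0.0595, 0.067]
eef_rot: [-3.141, 0.004, 0.793]
force: [-10.4, -11.5, 8.0]
grip_width: 0.0505
grip_force: 58.0
```

```bash
python3 - <<'E'
from station import get_obs
o=get_obs();print(o['eef_rot'],o['moment'],o['force'],o['tau'][5])
E
```

```text
[-3.14086293  0.00437069  0.79341301] [-2.36063071  1.81158813  0.85824292] [-10.37615554 -11.48788309   8.03451514] 1.22140321880579
```

At the stop. Release, lift clear and look.

>>> play_rows(motion=[[[0, 0, 0, 0, 0, -0.01, 0.4], [0, 0, 0, 0, 0, -0.01, 0.4], [0, 0, 0, 0, 0, -0.01, 0.4], [0, 0, 0, 0, 0, -0.01, 0.4]]])

```text
time_s: 18.8
ee_pos: [0.6155, 0.0611, 0.0669]
eef_rot: [-3.141, 0.0, 0.853]
force: [-0.2, 0.1, -0.7]
grip_width: 0.0659
grip_force: 0.0
```

>>> play_rows(motion=[[[0, 0, -0.1, 0, 0, 0, 0.4], [0, 0, -0.25, 0, 0, 0, 0.4], [0, 0, -0.4, 0, 0, 0, 0.4], [0, 0, -0.55, 0, 0, 0, 0.4], [0, 0, -0.65, 0, 0, 0, 0.4], [0, 0, -0.65, 0, 0, 0, 0.4]]])

```text
time_s: 19.4
ee_pos: [0.6167, 0.0611, 0.2335]
eef_rot: [3.137, -0.004, 0.853]
force: [0.7, 0.0, -0.8]
grip_width: 0.0655
grip_force: 0.0
```

```bash
python3 - <<'E'
from station import get_obs,camera
from h import *
o=get_obs();print(o['ee_pos'],o['force'])
c=camera('side');a=cv2.resize(c['frame'][280:400,190:320,::-1],(650,600),interpolation=cv2.INTER_CUBIC)
cv2.imwrite('pics/s6.png',a)
W=cloud(c);z=W[...,2];hsv=cv2.cvtColor(c['frame'],cv2.COLOR_RGB2HSV);H,S,V=[hsv[...,i].astype(int) for i in range(3)]
R=((H<8)|(H>172))&(S>130)
m=R&(np.linalg.norm(W[...,:2]-[.527,.084],axis=-1)<.05)&(z>.08);print('grip z',np.percentile(W[m][:,2],[1,99]))
for zz in(.068,.04):
    m=R&(abs(z-zz)<.005)&(np.linalg.norm(W[...,:2]-[.6157,.0613],axis=-1)<.045)
    if m.sum(): d=W[m].mean(0)[:2]-[.6157,.0613];print(zz,m.sum(),np.degrees(np.arctan2(d[1],d[0])),'jig -y is',84.9-90)
E
```

```text
[0.616656   0.06108336 0.2335164 ] [ 0.69787526  0.01748156 -0.80613478]
grip z [0.1067278  0.13099105]
0.068 10 -3.481806203080764 jig -y is -5.099999999999994
0.04 2 -1.1558100220188043 jig -y is -5.099999999999994
```

View pics/s6.png

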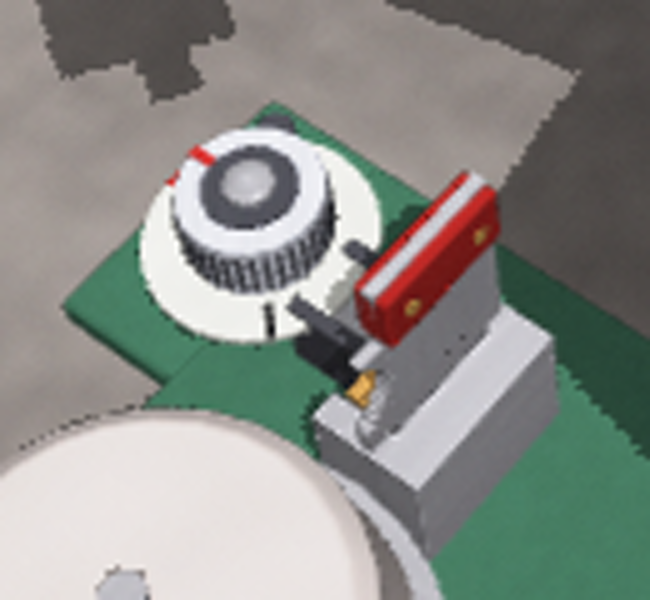

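The pointer at (202,155) lines up with the red mark at (172,180), about 2° off by measurement. The template is home, with its top at 131 mm, and the robot is clear, so I'm handing in.

```bash
python3 -c "
from station import workorder;print(workorder.hand_in())"
```

```text
the job is handed in; nothing more can be done
None
```

The red template is fully home in the slot, profiled edge to the blank; the collar was turned to the bite, re-gripped, thrown over centre and let go on its red mark, and I handed the job in (no verdict was returned).

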